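# Put three mixed-up screwdrivers back in their own colour trays

### The job

The three screwdrivers beside the saw have been put back in each other's trays. Using the spare white tray (or another free spot) on the way, change them round so that each one lies in the tray of its own handle colour, flat on the floor between the rails with its whole handle on the tray and the handle end still towards the robot. Do not knock over or push aside the screw jar, the glue bottle or the tape measure.

Things in the scene. Friction and masses are not known exactly. Their poses are not given: they have to be found in the camera images.
- driver_red: Loose screwdriver, red handle, steel shaft, 228 mm long, about 90 g, lying level in a tray. Origin: on its underside, midway along; z up, +y along it towards the handle end. Handle 28 mm wide (x), 28 mm high, 96 mm long, centred 66 mm from the origin along +y; the driver balances within it. Shaft 6 mm thick, towards -y, its axis 14 mm up. Grasp the handle from above across x.
- driver_amber: Loose screwdriver, yellow handle, steel shaft, 198 mm long, about 90 g, lying level in a tray. Origin: on its underside, midway along; z up, +y along it towards the handle end. Handle 28 mm wide (x), 28 mm high, 96 mm long, centred 51 mm from the origin along +y; the driver balances within it. Shaft 6 mm thick, towards -y, its axis 14 mm up. Grasp the handle from above across x.
- driver_black: Loose screwdriver, black handle, steel shaft, 183 mm long, about 90 g, lying level in a tray. Origin: on its underside, midway along; z up, +y along it towards the handle end. Handle 28 mm wide (x), 28 mm high, 96 mm long, centred 43.5 mm from the origin along +y; the driver balances within it. Shaft 6 mm thick, towards -y, its axis 14 mm up. Grasp the handle from above across x.
- tray_red: Low tray of bright red plastic, screwed to the table, 56 mm wide (x), 140 mm long (y): floor 5 mm above the table between two rails 10 mm high, 6 mm thick, 44 mm apart; ends open. Origin: centre of its underside, at table height; z up; +y is the end nearer the robot, where handle ends point; shafts stick out beyond the -y end.
- tray_yellow: Low tray of yellow plastic, screwed to the table, 56 mm wide (x), 140 mm long (y): floor 5 mm above the table between two rails 10 mm high, 6 mm thick, 44 mm apart; ends open. Origin: centre of its underside, at table height; z up; +y is the end nearer the robot, where handle ends point; shafts stick out beyond the -y end.
- tray_black: Low tray of black plastic, screwed to the table, 56 mm wide (x), 140 mm long (y): floor 5 mm above the table between two rails 10 mm high, 6 mm thick, 44 mm apart; ends open. Origin: centre of its underside, at table height; z up; +y is the end nearer the robot, where handle ends point; shafts stick out beyond the -y end.
- tray_white: Low tray of white plastic (the spare, empty at the start), screwed to the table, 56 mm wide (x), 140 mm long (y): floor 5 mm above the table between two rails 10 mm high, 6 mm thick, 44 mm apart; ends open. Origin: centre of its underside, at table height; z up; +y is the end nearer the robot, where handle ends point; shafts stick out beyond the -y end.
- screw_jar: Bystander: glass jar of brass screws with a pale lid, 62 mm across and 91 mm high, loose; origin at the centre of its underside.
- glue_bottle: Bystander: yellow glue bottle with a red nozzle, 62 mm by 49 mm and 187 mm high, loose; origin at the centre of its underside.
- tape_measure: Bystander: yellow and black tape measure, 33 by 94 by 63 mm high, loose; origin at the centre of its underside.

How it is judged (in metres and radians):
At the end, for the whole second after the job is handed in: Each driver is released and at rest in the tray of its own handle colour: handle between the rails, flat on the tray floor (within 5 mm), its centre within 22 mm of the tray centre along the tray, aligned with the tray within 0.2 rad, handle towards the end nearer the robot (x of driver_red in the frame of tray_red between -0.0206 and 0.0206 m and y of driver_red in the frame of tray_red between -0.088 and -0.044 m and z of driver_red in the frame of tray_red between 0.001 and 0.01 m and angle between each of driver_red, driver_amber, driver_black's own z axis and vertical below 0.12 rad and angle between the y axis of driver_red and the y axis of tray_red, either way round below 0.2 rad and linear speed of each of driver_red, driver_amber, driver_black below 0.02 m/s and angular speed of each of driver_red, driver_amber, driver_black below 0.2 rad/s and x of driver_amber in the frame of tray_yellow between -0.0182 and 0.0182 m and y of driver_amber in the frame of tray_yellow between -0.073 and -0.029 m and z of driver_amber in the frame of tray_yellow between 0.001 and 0.01 m and angle between the y axis of driver_amber and the y axis of tray_yellow, either way round below 0.2 rad and x of driver_black in the frame of tray_black between -0.017 and 0.017 m and y of driver_black in the frame of tray_black between -0.0655 and -0.0215 m and z of driver_black in the frame of tray_black between 0.001 and 0.01 m and angle between the y axis of driver_black and the y axis of tray_black, either way round below 0.2 rad); the robot touches nothing.
It fails at once if the screw jar is pushed more than 25 mm or knocked over (distance of screw_jar from where it was at the start of the episode above 0.025 m or angle between screw_jar's own z axis and vertical above 0.5 rad).
It fails at once if the glue bottle is pushed more than 25 mm or knocked over (distance of glue_bottle from where it was at the start of the episode above 0.025 m or angle between glue_bottle's own z axis and vertical above 0.5 rad).
It fails at once if the tape measure is pushed more than 25 mm or knocked over (distance of tape_measure from where it was at the start of the episode above 0.025 m or angle between tape_measure's own z axis and vertical above 0.5 rad).
It also fails if it takes over 93 s, if anything falls off the work surface, if the arm or the gripper's body presses on something with over 40 N, if the wrist force passes 120 N, or if a joint passes its speed limit or range.

### The arm

A 6-joint arm with a two-finger parallel gripper is mounted at the origin on a cart in front of the work surface, level with it; the furniture and walls round the work are solid. World frame = base frame: x ahead of the robot, y to its left, z up, the work surface at z = 0. Lengths are in m, angles in degrees, forces in N, time in s.
With the tool pointing down it reaches from about 0.25 to 0.725 m from the base axis. Payload 9.7 kg.
Tool frame: the origin (TCP) lies between the finger pads; the fingertips stand 25 mm ahead of it and the grasp point (between the pads) lies 6 mm ahead of it; z points along the fingers, y is the line along which they close (so a half turn about z gives the same grasp; the last joint's range is limited). The gripper opens to 85 mm and grips with 20 to 120 N. Pads are 22 mm wide; open, the fingers measure 114 mm over their backs; the gripper's body (76 mm by 85 mm) begins 54 mm behind the grasp point. The pads swing forward as they close: fully open they stand 13 mm farther back than shut.
Start: joints at [-74.427, 4.979, 10.078, 95.1, 0, 90], TCP at [0.148, -0.53, 0.221] pointing down, gripper open.
Joint ranges: [-179.16, 179.16], [-48.56, 103.87], [-65.8, 70.77], [-126.05, 130.52], [-82.76, 87.17], [-180, 180]. Speed limits (degrees/s): [127.2, 127.2, 147.25, 180, 180, 180].

### API

Orientations are given as [roll, pitch, yaw] about the fixed x, y, z axes, in that order (R = Rz(yaw) Ry(pitch) Rx(roll)).
In Python, from workcell import bot gives the robot as it stands. The module is installed in compiled form; this text tells all that it offers.
- The arm moves only by the shell command python3 -m pendant 'ROWS' [FORCE]. ROWS is one flat JSON list of numbers that holds 1 to 5 rows one after another, with no inner brackets; each row has 5 numbers: dx, dy, dz in m, then a turn about the tool's z in degrees, then the finger opening in m; each row is the pose to reach, as a shift and turn from the pose commanded when the command began, along the tool's axes at that moment; what a row does not reach only later rows make up. A row lasts 1/12 s, in which the tool goes at most 0.0417 m and 7.16 degrees, less where a joint would pass 70% of its speed; a pose out of reach is approached as far as the arm can. The fingers move at their own pace and stop on an object; FORCE is the grip in N (left out, the last holds). Time passes only in rows, so rows that do not move let the fingers close. It prints the time, the measured TCP pose, the force, the opening and the grip force at its end. Input that does not fit is refused with a message, and nothing moves.
- bot.get_obs(): the state, without advancing time (a new reading comes with each control period).
- bot.camera(name): name is "scene" or "side" or "wrist"; returns the picture (420x560x3 uint8, blue, green, red); there is no depth.
- bot.camera_info(name): a dict with "mtx" (3x3 intrinsics, pixels), "extrinsics" (4x4, takes a point from camera to world coordinates). Camera axes: x right, y down, z forward; pixel columns grow to the right and rows downward; lengths in m; the calibration is good to about 2 mm. A picture is of the moment at which its call begins: read the wrist's pose just before it. camera_info takes no time and is no camera call; for the wrist camera it gives the pose at the moment of the call.
- bot.job_done(): hands the job in; it is judged then, once.
The state is a dict: "time": time; "q": joint angles; "qd": joint speeds; "joint_efforts": joint torques, N m; "ee_pos": TCP position; "tcp_rot": TCP orientation; "wrist_force": force on the tool from outside, world axes, zero at the start; "torque": the same for the moment, N m; "opening": finger opening in m; "grasp_force": force on a finger pad.
Only numpy, scipy, OpenCV 4.12 (cv2) and the standard library are available. Lean on these libraries where they do the work, as an engineer would, in place of code of your own. Each camera call takes 0.05 s, during which the arm holds its last target. There are 200 camera calls.

## Working session

There is one attempt and no reset: what is moved stays moved. The work goes in short steps, Python scripts to look and compute and a shell command to move; the robot and the scene stay as the last step left them, time stands still between calls to the robot, and variables do not carry over. Pictures are saved under pics/ and viewed, at most 14 in all, crops included, and the job is handed in when it is done.

```bash
mkdir -p pics; python3 - <<'E'
from workcell import bot
import cv2,numpy as np
for n in("scene","side","wrist"):
    i=bot.camera_info(n);print(n,np.round(i["mtx"],1).tolist(),np.round(i["extrinsics"],3).tolist())
    cv2.imwrite(f"pics/{n}0.png",bot.camera(n))
o=bot.get_obs();print(o["time"],o["ee_pos"],o["tcp_rot"],o["opening"])
E
```

```text
scene [[399.3, 0.0, 281.2], [0.0, 399.3, 219.0], [0.0, 0.0, 1.0]] [[-0.89, -0.3, 0.344, 0.27], [-0.456, 0.584, -0.672, 0.26], [0.001, -0.754, -0.656, 0.6], [0.0, 0.0, 0.0, 1.0]]
side [[473.9, 0.0, 272.0], [0.0, 473.9, 201.7], [0.0, 0.0, 1.0]] [[0.982, -0.085, 0.168, 0.398], [-0.188, -0.497, 0.847, -1.028], [0.011, -0.864, -0.504, 0.473], [0.0, 0.0, 0.0, 1.0]]
wrist [[363.6, 0.0, 277.6], [0.0, 363.6, 210.8], [0.0, 0.0, 1.0]] [[0.268, -0.92, -0.286, 0.22], [-0.963, -0.256, -0.078, -0.509], [-0.002, 0.296, -0.955, 0.372], [0.0, 0.0, 0.0, 1.0]]
0.15 [ 0.14759895 -0.52962421  0.22093849] [-1.79938646e+02 -5.23057730e-04  1.55720888e+01] 0.0851522704263803
```

View pics/scene0.png

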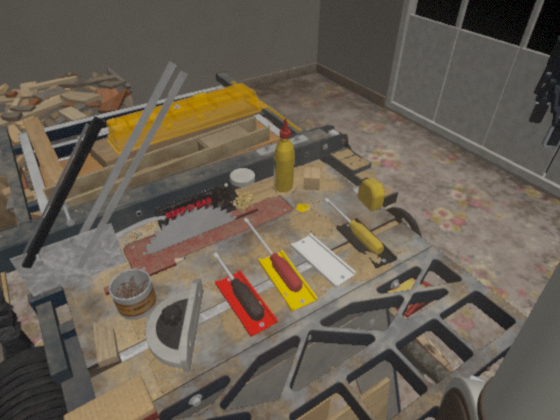

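View pics/side0.png

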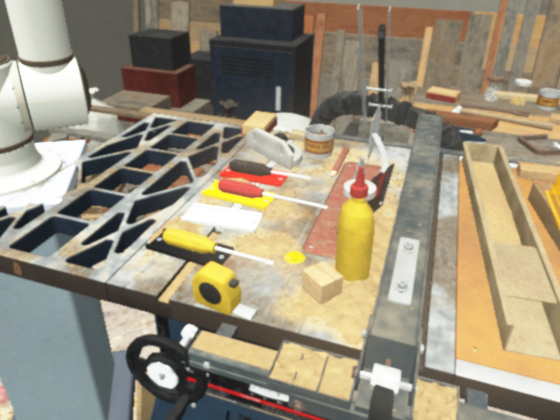

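The scene picture shows the trays, left to right: red at (246,302) holding the black driver, yellow at (287,280) holding the red one, white at (323,259) empty, and black at (366,243) holding the yellow one. The glue bottle is at (285,165) and the tape measure at (371,193). In the side picture the same trays are at (253,173), (238,193), (222,216) and (190,245), with the handles towards the robot on the left.

```bash
cat > h.py <<'E'
from workcell import bot
import cv2,numpy as np
def ray(info,uv):
    E=np.array(info["extrinsics"]);d=np.linalg.inv(info["mtx"])@np.array([uv[0],uv[1],1.]);return E[:3,3],E[:3,:3]@d
def plane(info,uv,z):
    o,d=ray(info,uv);return o+d*(z-o[2])/d[2]
def tri(i1,p1,i2,p2):
    o,d=ray(i1,p1);a,b=ray(i2,p2)
    s=np.linalg.lstsq(np.c_[d,-b],a-o,rcond=None)[0];P,Q=o+s[0]*d,a+s[1]*b
    return (P+Q)/2,np.linalg.norm(P-Q)
def blob(img,fn,roi,k=3):
    x0,y0,x1,y1=roi;m=np.zeros(img.shape[:2],np.uint8)
    hsv=cv2.cvtColor(img,cv2.COLOR_BGR2HSV).astype(int);M=fn(hsv[...,0],hsv[...,1],hsv[...,2]).astype(np.uint8)*255
    m[y0:y1,x0:x1]=M[y0:y1,x0:x1];m=cv2.morphologyEx(m,cv2.MORPH_OPEN,np.ones((k,k)))
    c=cv2.findContours(m,cv2.RETR_EXTERNAL,cv2.CHAIN_APPROX_NONE)[0]
    c=max(c,key=cv2.contourArea);return c,cv2.minAreaRect(c)
E
python3 - <<'E'
from h import *
S=cv2.imread("pics/scene0.png");D=cv2.imread("pics/side0.png")
a=cv2.resize(S[200:350,200:400],(800,600),interpolation=cv2.INTER_CUBIC)
b=cv2.resize(D[150:285,140:320],(800,600),interpolation=cv2.INTER_CUBIC)
cv2.imwrite("pics/sc1.png",a);cv2.imwrite("pics/sd1.png",b)
s=bot.camera_info("scene");d=bot.camera_info("side")
# approximate centres, triangulated
for n,p,q in(("red",(246,302),(253,173)),("yel",(287,280),(238,193)),("white",(323,259),(222,216)),("blk",(366,243),(190,245)),):
    print(n,*[np.round(v,3) for v in tri(s,p,d,q)],plane(s,p,.005).round(3),plane(d,q,.005).round(3))
E
```

```text
red [ 0.535 -0.113  0.005] 0.004 [ 0.533 -0.113  0.005] [ 0.537 -0.111  0.005]
yel [ 0.492 -0.195  0.005] 0.004 [ 0.489 -0.194  0.005] [ 0.494 -0.195  0.005]
white [ 0.451 -0.278  0.005] 0.004 [ 0.449 -0.277  0.005] [ 0.453 -0.277  0.005]
blk [ 0.388 -0.361  0.006] 0.006 [ 0.385 -0.362  0.005] [ 0.391 -0.36   0.005]
```

View pics/sc1.png

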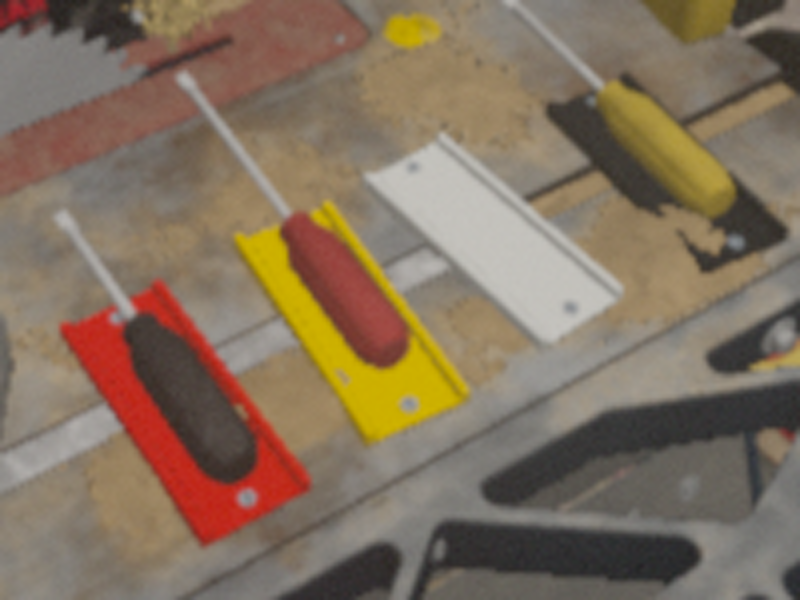

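View pics/wrist0.png

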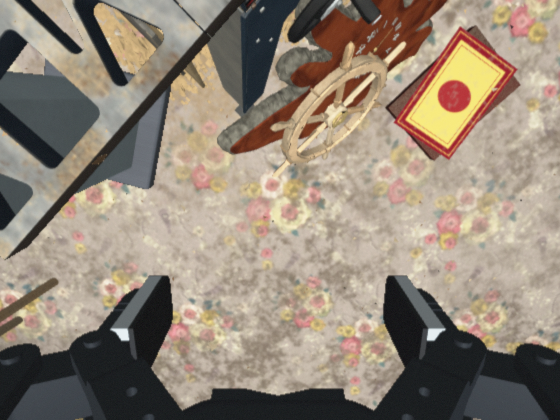

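The zoomed crop (4x, offset 200,200) shows each tray with its driver. Red tray corners are at about (65,328), (158,283), (308,490) and (207,543), and the other trays are alike. The black tray's near edge is half hidden by wood grain. The wrist camera only sees the floor beside the table.

```bash
python3 - <<'E'
from h import *
S=cv2.imread("pics/scene0.png");D=cv2.imread("pics/side0.png")
s=bot.camera_info("scene");d=bot.camera_info("side")
redt=lambda h,s,v:((h<6)|(h>174))&(s>190)
yelt=lambda h,s,v:(h>22)&(h<32)&(s>200)
wht=lambda h,s,v:(s<45)&(v>165)
redh=lambda h,s,v:((h<8)|(h>170))&(s>110)&(s<195)
blkh=lambda h,s,v:(v<85)
yelh=lambda h,s,v:(h>20)&(h<32)&(s>130)&(v>100)
T={"black_h":(blkh,(225,270,268,325),(222,155,280,182)),"red_h":(redh,(262,248,308,296),(212,172,272,205)),"amber_h":(yelh,(345,215,392,256),(155,222,222,260))}
for n,(f,r1,r2) in T.items():
    c1,a=blob(S,f,r1);c2,b=blob(D,f,r2)
    P,e=tri(s,a[0],d,b[0])
    def ends(R):
        p=cv2.boxPoints(R);p=p[np.argsort(p[:,0])] ;q=cv2.boxPoints(R)
        l=np.linalg.norm(q[1]-q[0]),np.linalg.norm(q[2]-q[1])
        return ((q[0]+q[1])/2,(q[2]+q[3])/2) if l[0]<l[1] else ((q[1]+q[2])/2,(q[0]+q[3])/2)
    e1=sorted(ends(a),key=lambda p:p[0]);e2=sorted(ends(b),key=lambda p:-p[0])
    w=[tri(s,p,d,q) for p,q in zip(e1,e2)]
    print(n,P.round(4),e.round(4),[np.round(x[0],3).tolist() for x in w],"len",np.linalg.norm(w[0][0]-w[1][0]).round(3),"yaw of +y",np.degrees(np.arctan2(*(w[1][0]-w[0][0])[1::-1])).round(1),cv2.contourArea(c1),cv2.contourArea(c2))
for n,f,r1,r2 in(("red_t",redt,(210,265,282,340),(215,150,290,190)),("yel_t",yelt,(255,245,320,312),(198,175,276,210)),("white_t",wht,(288,230,358,288),(180,200,268,234))):
    for img,i,r in((S,s,r1),(D,d,r2)):
        c,a=blob(img,f,r);h=cv2.convexHull(c)
        for ep in np.linspace(2,9,30):
            q=cv2.approxPolyDP(h,ep,True)
            if len(q)<=4:break
        w=np.array([plane(i,p,.004)[:2] for p in q[:,0]])
        print(n,q[:,0].tolist(),w.round(3).tolist(),"mean",w.mean(0).round(4))
k=[(550,105),(622,75),(785,232),(705,270)]
w=np.array([plane(s,(200+x/4,200+y/4),.004)[:2] for x,y in k]);print("blk_t",w.round(3).tolist(),w.mean(0).round(3))
E
```

```text
Traceback (most recent call last):
  File "h.py", line 16, in blob
    c=max(c,key=cv2.contourArea);return c,cv2.minAreaRect(c)
ValueError: max() iterable argument is empty
```

View pics/sd1.png

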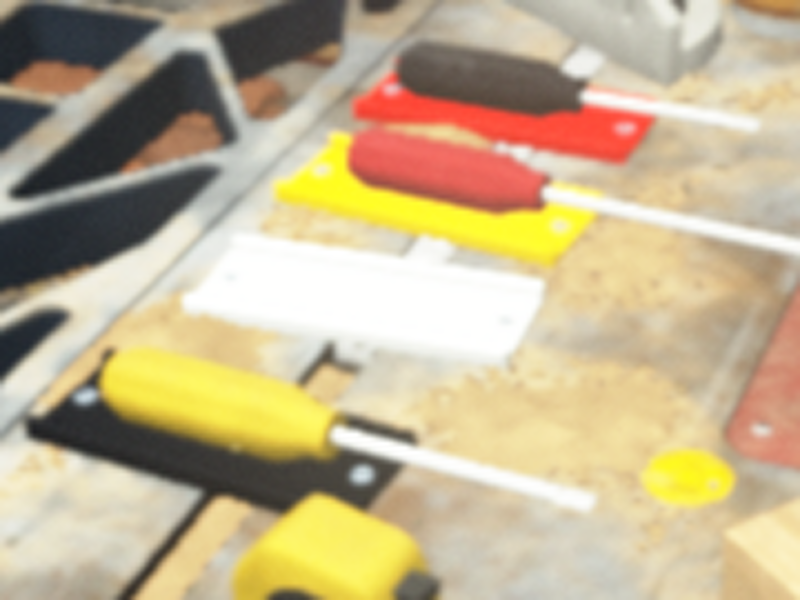

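The side crop confirms which driver is in which tray. The yellow handle at (220,400) sits on the black tray with the tape measure close by at (330,550), and the white tray at (370,300) is empty. I'll move above the trays and refine the positions with the wrist camera.

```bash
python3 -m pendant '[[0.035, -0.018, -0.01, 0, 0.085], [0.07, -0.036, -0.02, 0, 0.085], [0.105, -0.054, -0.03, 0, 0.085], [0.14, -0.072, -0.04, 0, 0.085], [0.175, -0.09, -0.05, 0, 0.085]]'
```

```text
refused: ROWS must be one flat list, 5 numbers to a row, no inner brackets. Nothing was moved.
```

The call was refused and nothing moved: it wants one flat list, 5 numbers to a row, no inner brackets. Same move again in that form.

```bash
python3 -m pendant '[0.035, -0.018, -0.01, 0, 0.085, 0.07, -0.036, -0.02, 0, 0.085, 0.105, -0.054, -0.03, 0, 0.085, 0.14, -0.072, -0.04, 0, 0.085, 0.175, -0.09, -0.05, 0, 0.085]'; python3 -m pendant '[0.037, -0.019, 0, 0, 0.085, 0.074, -0.038, 0, 0, 0.085, 0.111, -0.057, 0, 0, 0.085, 0.148, -0.076, 0, 0, 0.085, 0.185, -0.095, 0, 0, 0.085]'; python3 -m pendant '[0, 0, 0, 0, 0.085, 0, 0, 0, 0, 0.085, 0, 0, 0, 0, 0.085]'
python3 - <<'E'
from h import *
i=bot.camera_info("wrist");im=bot.camera("wrist");cv2.imwrite("pics/w1.png",im)
import pickle;pickle.dump(i,open("w1.pkl","wb"));print(np.round(i["extrinsics"],3).tolist())
E
```

```text
time: 0.57
ee_pos: [0.2929, -0.3947, 0.2718]
tcp_rot: [-180.0, 0.0, 15.5]
wrist_force: [1.2, -0.2, 0.4]
opening: 0.0846
grasp_force: 0.0
time: 0.98
ee_pos: [0.4459, -0.2532, 0.2715]
tcp_rot: [180.0, -0.0, 15.6]
wrist_force: [0.1, -1.7, -0.7]
opening: 0.085
grasp_force: 0.0
time: 1.23
ee_pos: [0.4447, -0.2548, 0.2712]
tcp_rot: [-180.0, 0.0, 15.6]
wrist_force: [-0.0, 0.0, 0.5]
opening: 0.0847
grasp_force: 0.0
[[0.269, -0.92, -0.286, 0.517], [-0.963, -0.257, -0.079, -0.234], [-0.001, 0.297, -0.955, 0.423], [0.0, 0.0, 0.0, 1.0]]
```

View pics/w1.png

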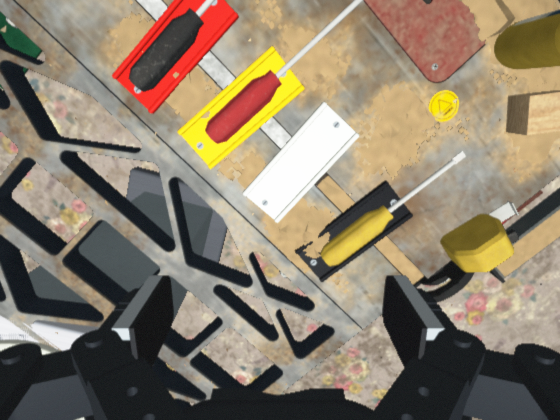

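The wrist picture shows all four trays. Black handle at (165,50) on red, red handle at (243,108) on yellow, white tray at (301,162) with screws at (337,125) and (265,203), yellow handle at (358,237) on black. The tape measure is at (478,243) and the bottle at (530,40). Next I'll measure from this view combined with the scene camera.

```bash
cat > m.py <<'E'
from h import *
redt=lambda h,s,v:((h<6)|(h>174))&(s>200)&(v>150)
yelt=lambda h,s,v:(h>22)&(h<33)&(s>200)&(v>180)
wht=lambda h,s,v:(s<40)&(v>190)
redh=lambda h,s,v:((h<10)|(h>165))&(s>90)&(v<190)
blkh=lambda h,s,v:(v<80)
yelh=lambda h,s,v:(h>18)&(h<33)&(s>130)&(v>110)
def ends(R):
    q=cv2.boxPoints(R);l=np.linalg.norm(q[1]-q[0]),np.linalg.norm(q[2]-q[1])
    return [(q[0]+q[1])/2,(q[2]+q[3])/2] if l[0]<l[1] else [(q[1]+q[2])/2,(q[0]+q[3])/2]
def quad(img,f,r):
    h=cv2.convexHull(blob(img,f,r)[0])
    for ep in np.linspace(2,15,60):
        q=cv2.approxPolyDP(h,ep,True)
        if len(q)<=4:break
    return q[:,0]
E
python3 - <<'E'
from m import *
import pickle
W=cv2.imread("pics/w1.png");w=pickle.load(open("w1.pkl","rb"));D=cv2.imread("pics/side0.png");d=bot.camera_info("side");s=bot.camera_info("scene")
for n,f,r,r2 in(("black_h",blkh,(125,5,212,95),(222,155,280,182)),("red_h",redh,(200,70,285,148),(212,172,272,206)),("amber_h",yelh,(315,203,400,270),(155,222,222,260))):
    try:
        c,R=blob(W,f,r);e=sorted(ends(R),key=lambda p:-p[0]) # shaft end first
        p=[plane(w,x,.019)[:2] for x in e]
        print(n,"wrist px",np.round(R[0]),"ctr",plane(w,R[0],.019)[:2].round(4),"len",np.linalg.norm(p[0]-p[1]).round(3),"+y yaw",np.degrees(np.arctan2(*(p[1]-p[0])[::-1])).round(1),cv2.contourArea(c))
        c2,R2=blob(D,f,r2);P,er=tri(w,R[0],d,R2[0]);print("   tri side",P.round(4),er.round(4),cv2.contourArea(c2))
    except Exception as x:print(n,x)
for n,f,r in(("red_t",redt,(105,0,245,115)),("yel_t",yelt,(170,40,310,172)),("white_t",wht,(240,98,362,225))):
    q=quad(W,f,r);p=np.array([plane(w,x,.008)[:2] for x in q.astype(float)])
    print(n,q.tolist(),"ctr",p.mean(0).round(4),"sides",[np.linalg.norm(p[k]-p[k-1]).round(3) for k in range(len(p))],[np.degrees(np.arctan2(*(p[k]-p[k-1])[::-1])).round(0) for k in range(len(p))])
q=np.array([(296,246),(386,182),(411,211),(312,283)],float);p=np.array([plane(w,x,.006)[:2] for x in q])
print("blk_t",p.mean(0).round(4),[np.linalg.norm(p[k]-p[k-1]).round(3) for k in range(4)],np.degrees(np.arctan2(*(p[0]+p[3]-p[1]-p[2])[::-1])).round(1))
for a,b in(((337,125),(303,242)),((265,203),(342.75,276.75)),((314,262),(384,260.5)),((200,146),(302.3,301.2))):print("screw",*[np.round(x,4) for x in tri(w,a,s,b)])
E
python3 - <<'E'
import cv2
W=cv2.imread("pics/w1.png");cv2.imwrite("pics/w1c.png",cv2.resize(W[100:300,230:480],(750,600),interpolation=cv2.INTER_CUBIC))
E
```

```text
black_h wrist px [166.  50.] ctr [ 0.5313 -0.1111] len 0.095 +y yaw 149.4 2374.0
black_h max() iterable argument is empty
red_h wrist px [237. 100.] ctr [ 0.5031 -0.193 ] len 0.093 +y yaw 145.7 516.0
red_h max() iterable argument is empty
amber_h wrist px [356. 236.] ctr [ 0.3914 -0.3659] len 0.097 +y yaw 145.8 1693.0
   tri side [ 0.3901 -0.366   0.0182] 0.0019 781.5
red_t [[223, 0], [237, 17], [149, 109], [136, 95]] ctr [ 0.5302 -0.1282] sides [np.float64(0.135), np.float64(0.021), np.float64(0.135), np.float64(0.019)] [np.float64(-32.0), np.float64(-123.0), np.float64(148.0), np.float64(56.0)]
yel_t [[273, 48], [303, 89], [209, 166], [179, 130]] ctr [ 0.4935 -0.197 ] sides [np.float64(0.135), np.float64(0.052), np.float64(0.136), np.float64(0.051)] [np.float64(-36.0), np.float64(-126.0), np.float64(144.0), np.float64(53.0)]
white_t [[325, 102], [358, 137], [278, 221], [249, 219], [262, 126]] ctr [ 0.4529 -0.2704] sides [np.float64(0.074), np.float64(0.054), np.float64(0.134), np.float64(0.035), np.float64(0.111)] [np.float64(-54.0), np.float64(-119.0), np.float64(154.0), np.float64(101.0), np.float64(7.0)]
blk_t [ 0.39  -0.361] [np.float64(0.055), np.float64(0.132), np.float64(0.049), np.float64(0.151)] 144.4
screw [ 0.5067 -0.306   0.0027] 0.0001
screw [ 0.3967 -0.2516  0.0044] 0.0006
screw [ 0.3377 -0.3317  0.0029] 0.0012
screw [ 0.4422 -0.1625  0.0042] 0.0004
```

View pics/w1c.png

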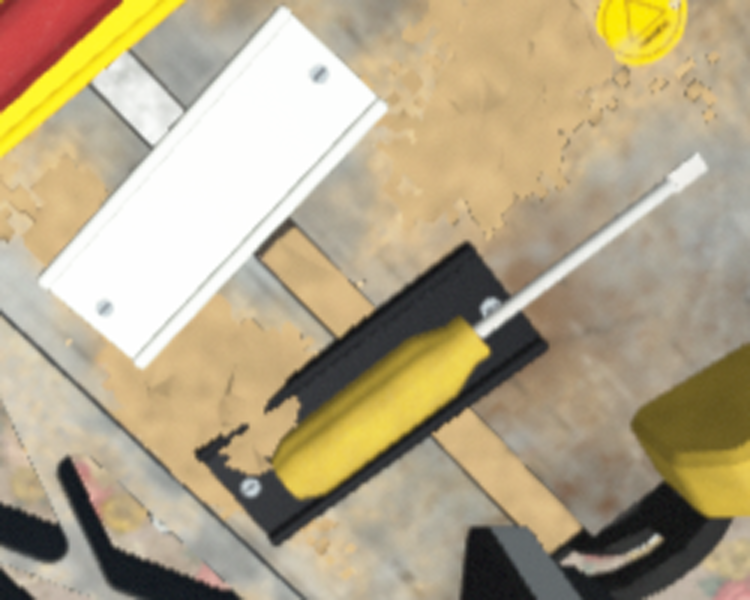

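The crop shows the white tray's corners at about (283,8), (385,103), (140,365) and (40,283). The black tray's are at (468,243), (548,347), (275,545) and (198,455), with the yellow handle centred near (380,410). I'll shift a little for a second wrist view with a baseline, then fit metric rectangles.

```bash
python3 -m pendant '[0.03, -0.03, 0, 0, 0.085, 0.05, -0.06, 0, 0, 0.085, 0.05, -0.06, 0, 0, 0.085, 0.05, -0.06, 0, 0, 0.085, 0.05, -0.06, 0, 0, 0.085]'|head -2
python3 - <<'E'
from m import *
import pickle
w2=bot.camera_info("wrist");B=bot.camera("wrist");cv2.imwrite("pics/w2.png",B);pickle.dump(w2,open("w2.pkl","wb"))
A=cv2.imread("pics/w1.png");w1=pickle.load(open("w1.pkl","rb"))
# world-rectified view of table plane z=.008, 1 mm per px, origin (0.25,-0.50): col=x, row=y
def rect(img,i,z=.008):
    P=[(.25,-.5),(.75,-.5),(.75,0),(.25,0)];E=np.linalg.inv(i["extrinsics"]);q=[]
    for x,y in P:
        c=E@[x,y,z,1];u=i["mtx"]@c[:3];q.append(u[:2]/u[2])
    H=cv2.getPerspectiveTransform(np.float32(q),np.float32([(0,0),(500,0),(500,500),(0,500)]));return cv2.warpPerspective(img,H,(500,500))
a,b=rect(A,w1),rect(B,w2)
wt=lambda h,s,v:(s<25)&(v>225)
for nm,R in(("w1",a),("w2",b)):
    for n,f,c in(("red",redt,(.535,-.113)),("yel",yelt,(.493,-.196)),("white",wt,(.452,-.278))):
        x,y=int((c[0]-.25)*1000),int((c[1]+.5)*1000);hsv=cv2.cvtColor(R,cv2.COLOR_BGR2HSV).astype(int)
        m=f(hsv[...,0],hsv[...,1],hsv[...,2]).astype(np.uint8)*255;k=np.zeros_like(m);cv2.circle(k,(x,y),82,255,-1);m&=k
        m=cv2.morphologyEx(m,cv2.MORPH_OPEN,np.ones((9,9) if n=="white" else (4,4)))
        p=cv2.findNonZero(m);r=cv2.minAreaRect(p);e=np.array(ends(r))/1000+[.25,-.5];e=e[np.argsort(-e[:,0])]
        print(nm,n,"ctr",(np.array(r[0])/1000+[.25,-.5]).round(4),np.round(r[1]),"+y yaw",np.degrees(np.arctan2(*(e[1]-e[0])[::-1])).round(1))
cv2.imwrite("pics/r2.png",np.flipud(b)[::1])
E
```

```text
time: 1.7
ee_pos: [0.4763, -0.1848, 0.2717]
w1 red ctr [ 0.5383 -0.1139] [ 55. 137.] +y yaw 149.9
w1 yel ctr [ 0.4944 -0.1961] [ 55. 137.] +y yaw 145.2
w1 white ctr [ 0.4592 -0.2639] [ 74. 138.] +y yaw 154.1
w2 red ctr [ 0.539  -0.1135] [ 54. 136.] +y yaw 150.0
w2 yel ctr [ 0.4947 -0.1957] [ 55. 137.] +y yaw 145.0
w2 white ctr [ 0.4594 -0.2626] [ 74. 139.] +y yaw 153.8
```

View pics/r2.png

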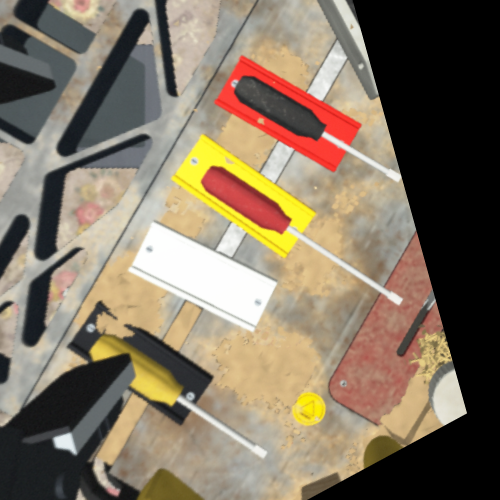

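The rectified top view (1 mm/px) shows the white tray's corners at (152,222), (277,282), (255,329) and (128,268), so it is centred near (0.453,-0.276) with yaw 154. The red and yellow trays fit well. Next are the handle heights from the wrist pair, and the black tray.

```bash
python3 - <<'E'
from m import *
import pickle
A=cv2.imread("pics/w1.png");w1=pickle.load(open("w1.pkl","rb"));B=cv2.imread("pics/w2.png");w2=pickle.load(open("w2.pkl","rb"));s=bot.camera_info("scene");d=bot.camera_info("side");S=cv2.imread("pics/scene0.png");D=cv2.imread("pics/side0.png")
def px(i,P):
    c=np.linalg.inv(i["extrinsics"])@np.r_[P,1];u=i["mtx"]@c[:3];return u[:2]/u[2]
rh=lambda h,s,v:((h<10)|(h>165))&(s>80)&(s<215)&(v<200)
for n,f,c in(("black",lambda h,s,v:(v<95)&(s<140),(.531,-.111,.019)),("red",rh,(.496,-.196,.019)),("amber",yelh,(.391,-.366,.019))):
    out=[]
    for nm,img,i in(("w1",A,w1),("w2",B,w2),("scene",S,s),("side",D,d)):
        u,v=px(i,np.array(c));k=48 if nm[0]=="w" else 30
        if nm=="w2" and n=="amber":continue
        if nm=="side" and n=="black":f=lambda h,s,v:(v<110)&(s<140)
        roi=[int(max(0,t)) for t in(u-k,v-k,u+k,v+k)]
        try:
            cc,R=blob(img,f,roi);M=cv2.moments(cc);g=(M["m10"]/M["m00"],M["m01"]/M["m00"])
            p=cv2.convexHull(cc)[:,0].astype(float);wp=np.float32([plane(i,x,.019)[:2]*1000 for x in p]);r=cv2.minAreaRect(wp);e=np.array(ends(r));e=e[np.argsort(-e[:,0])]
            out.append((nm,i,R[0]));print(n,nm,np.round(R[0]),cv2.contourArea(cc),"z=.019 rect",np.round(r[0],1),np.round(r[1],1),"yaw",np.degrees(np.arctan2(*(e[1]-e[0])[::-1])).round(1))
        except Exception as x:print(n,nm,x)
    for a in range(len(out)):
        for b in range(a):print("   ",out[b][0],out[a][0],*[np.round(x,4) for x in tri(out[b][1],out[b][2],out[a][1],out[a][2])])
q=np.array([(386,181),(412.7,215.7),(321.7,281.7),(296,251.7)]);p=np.array([plane(w1,x,.008)[:2] for x in q]);print("blk tray",p.round(4).tolist(),p.mean(0).round(4),[np.linalg.norm(p[k]-p[k-1]).round(3) for k in range(4)],[np.degrees(np.arctan2(*(p[x]-p[y])[::-1])).round(1) for x,y in((3,0),(2,1),(2,1))])
for n,a in(("tape",(478,228)),):print(n,plane(w1,a,.063).round(3))
E
```

```text
black w1 [166.  50.] 2484.0 z=.019 rect [ 530.3 -110.7] [28.4 95. ] yaw 149.5
black w2 [225. 100.] 2116.5 z=.019 rect [ 530.1 -110.7] [27.4 94.7] yaw 149.6
black scene [247. 299.] 584.5 z=.019 rect [ 530.9 -112.5] [ 27.6 102.9] yaw 149.0
black side [249. 168.] 270.5 z=.019 rect [ 527.5 -114.9] [45.9 91.1] yaw 156.2
    w1 w2 [ 0.5314 -0.1112  0.0195] 0.0002
    w1 scene [ 0.5305 -0.1115  0.0185] 0.0023
    w2 scene [ 0.5304 -0.1115  0.0182] 0.002
    w1 side [ 0.5302 -0.11    0.0161] 0.0029
    w2 side [ 0.5299 -0.1105  0.0163] 0.0025
    scene side [ 0.5291 -0.1123  0.0176] 0.0014
red w1 [243. 107.] 1346.5 z=.019 rect [ 497.1 -200. ] [27.2 94.1] yaw 146.7
red w2 [293. 147.] 671.0 z=.019 rect [ 501.8 -193.5] [11.5 93.4] yaw 146.3
red scene [285. 271.] 477.0 z=.019 rect [ 498.7 -202.8] [ 27.9 104.8] yaw 146.3
red side [225. 190.] 4.0 z=.019 rect [ 466.9 -203.1] [8.5 4. ] yaw -96.1
    w1 w2 [ 0.4967 -0.1971 -0.0272] 0.0016
    w1 scene [ 0.4975 -0.2009  0.0191] 0.0014
    w2 scene [ 0.4993 -0.1964  0.0214] 0.0089
    w1 side [ 0.4827 -0.1984  0.0146] 0.0307
    w2 side [ 0.4847 -0.1924  0.0101] 0.034
    scene side [ 0.4808 -0.1976  0.021 ] 0.0286
amber w1 [356. 236.] 1693.0 z=.019 rect [ 390.3 -365.2] [30.6 96.7] yaw 146.2
amber scene [366. 236.] 424.0 z=.019 rect [ 390.1 -368.2] [ 30.5 105.1] yaw 144.3
amber side [189. 241.] 781.5 z=.019 rect [ 388.9 -365.8] [ 44.5 110. ] yaw 145.0
    w1 scene [ 0.3898 -0.3671  0.018 ] 0.0029
    w1 side [ 0.3901 -0.366   0.0182] 0.0019
    scene side [ 0.3889 -0.3672  0.0192] 0.0007
blk tray [[0.4617, -0.3802], [0.4303, -0.4261], [0.3168, -0.3478], [0.3477, -0.3046]] [ 0.3891 -0.3647] [np.float64(0.137), np.float64(0.056), np.float64(0.138), np.float64(0.053)] [np.float64(146.4), np.float64(145.4), np.float64(145.4)]
tape [ 0.448 -0.472  0.063]
```

```bash
cat > g.py <<'E'
import sys,numpy as np
from workcell import bot
from scipy.spatial.transform import Rotation as R
x,y,z,yaw=map(float,sys.argv[1:5]);o=bot.get_obs();r=R.from_euler("xyz",o["tcp_rot"],degrees=True)
print("t %.2f q6 %.0f pos %s shift"%(o["time"],o["q"][5],np.round(o["ee_pos"],4)),r.inv().apply(np.array([x,y,z])-o["ee_pos"]).round(4),"turn",round((o["tcp_rot"][2]-yaw+180)%360-180,1),"open %.4f grip %.0f F %s"%(o["opening"],o["grasp_force"],np.round(o["wrist_force"],1)))
E
python3 -m pendant '[-0.027, 0.03, 0, 7, 0.075, -0.053, 0.06, 0, 14, 0.07, -0.08, 0.091, 0, 21, 0.065, -0.106, 0.121, 0, 28, 0.065, -0.132, 0.151, 0, 35, 0.065]'
python3 -m pendant '[0, 0, 0.03, 7, 0.065, 0, 0, 0.06, 14.8, 0.065, 0, 0, 0.09, 14.8, 0.065, 0, 0, 0.12, 14.8, 0.065, 0, 0, 0.12, 14.8, 0.065]'
python3 g.py 0.390 -0.366 0.041 -34.2
```

```text
time: 2.17
ee_pos: [0.3879, -0.3674, 0.2717]
tcp_rot: [180.0, -0.0, -19.9]
wrist_force: [1.6, -0.4, 0.3]
opening: 0.0654
grasp_force: 0.0
time: 2.58
ee_pos: [0.387, -0.3641, 0.1455]
tcp_rot: [-179.9, 0.5, -34.4]
wrist_force: [-0.9, 0.2, -1.3]
opening: 0.0651
grasp_force: 0.0
t 2.58 q6 171 pos [ 0.387  -0.3641  0.1455] shift [ 0.0045 -0.      0.1045] turn -0.2 open 0.0651 grip 0 F [-0.9  0.2 -1.3]
```

Joint 6 is at 171°, and the other trays would push it past its 180° limit. I'll use the opposite half turn instead (yaw 145.8).

```bash
for i in 1 2 3 4 5; do :; done
python3 -m pendant '[0, 0, 0, -7, 0.065, 0, 0, 0, -14, 0.065, 0, 0, 0, -21, 0.065, 0, 0, 0, -28, 0.065, 0, 0, 0, -35, 0.065]' >/dev/null
python3 -m pendant '[0, 0, 0, -7, 0.065, 0, 0, 0, -14, 0.065, 0, 0, 0, -21, 0.065, 0, 0, 0, -28, 0.065, 0, 0, 0, -35, 0.065]' >/dev/null
python3 -m pendant '[0, 0, 0, -7, 0.065, 0, 0, 0, -14, 0.065, 0, 0, 0, -21, 0.065, 0, 0, 0, -28, 0.065, 0, 0, 0, -35, 0.065]' >/dev/null
python3 -m pendant '[0, 0, 0, -7, 0.065, 0, 0, 0, -14, 0.065, 0, 0, 0, -21, 0.065, 0, 0, 0, -28, 0.065, 0, 0, 0, -35, 0.065]' >/dev/null
python3 -m pendant '[0, 0, 0, -7, 0.065, 0, 0, 0, -14, 0.065, 0, 0, 0, -21, 0.065, 0, 0, 0, -28, 0.065, 0, 0, 0, -35, 0.065]' >/dev/null
python3 -m pendant '[0, 0, 0, -4.8, 0.065, 0, 0, 0, -4.8, 0.065, 0, 0, 0, -4.8, 0.065]'
python3 g.py 0.390 -0.366 0.041 145.8
```

```text
time: 4.92
ee_pos: [0.39, -0.3655, 0.153]
tcp_rot: [-180.0, 0.1, 145.4]
wrist_force: [-0.3, -0.7, -1.5]
opening: 0.0651
grasp_force: 0.0
t 4.92 q6 -8 pos [ 0.39   -0.3655  0.153 ] shift [-1.00e-04 -4.00e-04  1.12e-01] turn -0.4 open 0.0651 grip 0 F [-0.3 -0.7 -1.5]
```

```bash
python3 -m pendant '[0, 0, 0.035, 0, 0.06, 0, 0, 0.07, 0, 0.06, 0, 0, 0.095, 0, 0.06, 0, 0, 0.112, 0, 0.06, 0, 0, 0.112, 0, 0.06]' 45; python3 -m pendant '[0, 0, 0, 0, 0.04, 0, 0, 0, 0, 0.02, 0, 0, 0, 0, 0.015, 0, 0, 0, 0, 0.015, 0, 0, 0, 0, 0.015]' 45; python3 -m pendant '[0, 0, 0, 0, 0.015, 0, 0, 0, 0, 0.015, 0, 0, 0, 0, 0.015]'; python3 -m pendant '[0, 0, -0.02, 0, 0.015, 0, 0, -0.05, 0, 0.015, 0, 0, -0.08, 0, 0.015, 0, 0, -0.08, 0, 0.015]'
python3 g.py 0.453 -0.277 0.043 154.2
python3 - <<'E'
from h import *
a=bot.camera("wrist")[:,:];b=bot.camera("side")[130:330,100:370]
cv2.imwrite("pics/p1.png",np.hstack([cv2.resize(a,(400,300)),cv2.resize(b,(400,300))]))
E
```

```text
time: 5.33
ee_pos: [0.3885, -0.3635, 0.0362]
tcp_rot: [180.0, -0.3, 145.4]
wrist_force: [-0.6, -0.3, -0.5]
opening: 0.06
grasp_force: 0.0
time: 5.75
ee_pos: [0.3907, -0.3651, 0.0407]
tcp_rot: [-180.0, 0.1, 145.6]
wrist_force: [0.6, -0.3, -0.6]
opening: 0.0149
grasp_force: 0.0
time: 6.0
ee_pos: [0.3903, -0.3646, 0.0396]
tcp_rot: [-180.0, 0.0, 145.6]
wrist_force: [-0.0, -0.2, -0.1]
opening: 0.0151
grasp_force: 0.0
time: 6.33
ee_pos: [0.3919, -0.3661, 0.1255]
tcp_rot: [-179.9, 0.4, 145.6]
wrist_force: [1.2, -1.1, 1.6]
opening: 0.0149
grasp_force: 0.0
t 6.33 q6 -9 pos [ 0.3919 -0.3661  0.1255] shift [0.0006 0.1082 0.0824] turn -8.6 open 0.0149 grip 0 F [ 1.2 -1.1  1.6]
```

View pics/p1.png

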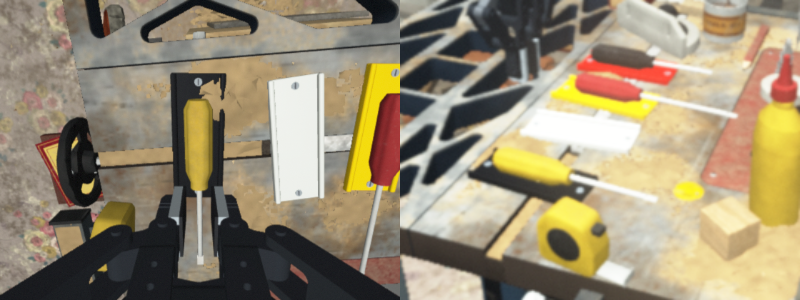

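The wrist half shows the yellow handle still in the black tray at (198,145), with the closed fingers apparently farther along by the shaft at (200,215). The grasp missed, with the opening at 15 mm and zero grip force. I'll check the geometry before going on.

```bash
python3 - <<'E'
from m import *
i=bot.camera_info("wrist");im=bot.camera("wrist");o=bot.get_obs();print(np.round(o["ee_pos"],4),o["tcp_rot"].round(1),o["opening"])
def px(i,P):
    c=np.linalg.inv(i["extrinsics"])@np.r_[P,1];u=i["mtx"]@c[:3];return (u[:2]/u[2]).round(0)
p=o["ee_pos"];print("tcp px",px(i,p),"tip px",px(i,p-[0,0,.025]),"below at .019",px(i,[p[0],p[1],.019]))
c,R=blob(im,yelh,(240,120,310,280));print("handle",np.round(R[0]),plane(i,R[0],.019).round(4),[plane(i,e,.019).round(3) for e in ends(R)])
cv2.imwrite("pics/w3.png",im[100:400,140:460].repeat(2,0).repeat(2,1)[:600,:640])
E
```

```text
[ 0.3903 -0.3647  0.1194] [-180.     0.   145.6] 0.014881236684102326
tcp px [278. 269.] tip px [278. 248.] below at .019 [278. 207.]
handle [276. 207.] [ 0.3897 -0.3657  0.019 ] [array([ 0.352, -0.34 ,  0.019]), array([ 0.432, -0.395,  0.019])]
```

View pics/w3.png

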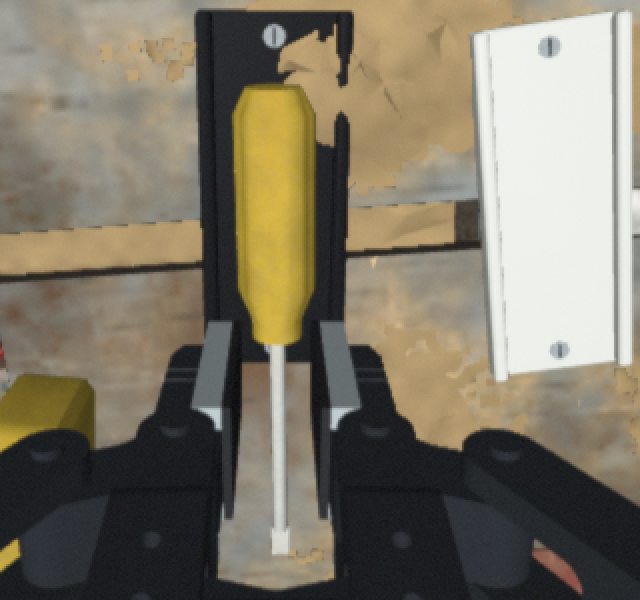

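The crop shows the pads bracketing the shaft axis, tips at about row 322 in the crop, with the handle right under the TCP as measured. So the lateral position was right and the tips must have stayed above the handle. I'll work out how far ahead of the TCP they really stand.

```bash
python3 -m pendant '[0, 0, 0.03, 0, 0.055, 0, 0, 0.06, 0, 0.055, 0, 0, 0.079, 0, 0.055, 0, 0, 0.079, 0, 0.055, 0, 0, 0.079, 0, 0.055]'|head -2; python3 - <<'E'
from m import *
from scipy.spatial.transform import Rotation as R_
i=bot.camera_info("wrist");im=bot.camera("wrist");o=bot.get_obs();print(o["ee_pos"].round(4),o["opening"].round(4))
r=R_.from_euler("xyz",o["tcp_rot"],degrees=True)
for h in(0,.006,.012,.018,.025):
    c=np.linalg.inv(i["extrinsics"])@np.r_[o["ee_pos"]+r.apply([.011,.0,h]),1];u=i["mtx"]@c[:3];print(h,(u[:2]/u[2]).round(1))
s=bot.camera("side")[175:265,130:250]
cv2.imwrite("pics/p2.png",np.hstack([cv2.resize(im[130:390,140:430],(400,400)),cv2.resize(s,(400,400),interpolation=cv2.INTER_CUBIC)]))
E
```

```text
time: 6.9
ee_pos: [0.3892, -0.3637, 0.039]Traceback (most recent call last):
  File "<stdin>", line 3, in <module>
AttributeError: 'float' object has no attribute 'round'
```

```bash
python3 - <<'E'
from m import *
from scipy.spatial.transform import Rotation as R_
i=bot.camera_info("wrist");im=bot.camera("wrist");o=bot.get_obs();print(o["ee_pos"].round(4),o["opening"])
r=R_.from_euler("xyz",o["tcp_rot"],degrees=True)
for h in(0,.006,.012,.018,.025):
    c=np.linalg.inv(i["extrinsics"])@np.r_[o["ee_pos"]+r.apply([.011,.0,h]),1];u=i["mtx"]@c[:3];print(h,(u[:2]/u[2]).round(1))
s=bot.camera("side")[175:265,130:250]
cv2.imwrite("pics/p2.png",np.hstack([cv2.resize(im[130:390,140:430],(400,400)),cv2.resize(s,(400,400),interpolation=cv2.INTER_CUBIC)]))
E
```

```text
[ 0.3905 -0.3649  0.0415] 0.05502748355121275
0 [277.3 252.4]
0.006 [277.3 247.2]
0.012 [277.3 242.3]
0.018 [277.3 237.7]
0.025 [277.3 232.8]
```

View pics/p2.png

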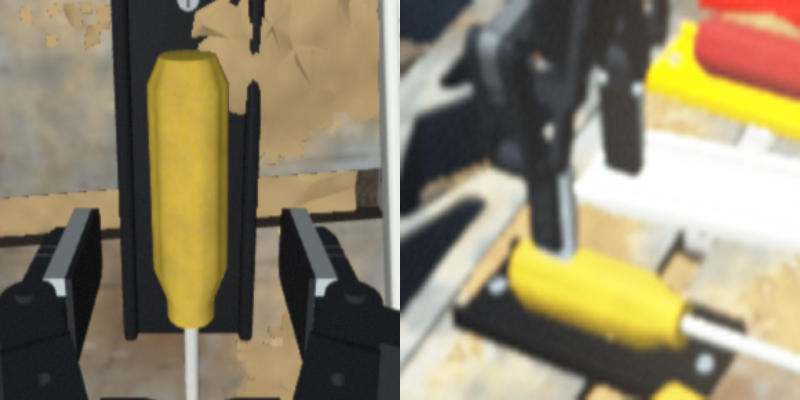

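In the wrist half the tips are at row 209 of the crop, well behind the TCP's projection. In the side half the near fingertip at (555,250) hovers above the yellow handle. I'll find the tip height from the side rays.

```bash
python3 - <<'E'
from h import *
d=bot.camera_info("side");w=bot.camera_info("wrist");o=bot.get_obs();p=o["ee_pos"]
for n,uv,sg in(("near",(176.5,231),-1),("far",(196.6,213),1)):
    q=p[:2]+sg*.034*np.array([.565,.825]); c,v=ray(d,uv); t=((q-c[:2])@v[:2])/(v[:2]@v[:2]);P=c+t*v;print(n,"finger xy",q.round(3),"ray pt",P.round(4))
# wrist: tip inner-top corners, left (97,209), right (283,209) in crop -> px
for uv in((140+97*290/400,130+209*.65),(140+283*290/400,130+209*.65)):
    for z in(.015,.03,.04,.05,.06):print(np.round(uv),z,plane(w,uv,z).round(4))
print(p.round(4))
# triangulate near tip wrist-left/right vs side
L,R=(140+85*.725,130+212*.65),(140+297*.725,130+212*.65)
for a in(L,R):
    for b in((176.5,231),(196.6,213)):print(np.round(a),b,*[np.round(x,4) for x in tri(w,a,d,b)])
E
```

```text
near finger xy [ 0.372 -0.393] ray pt [ 0.3724 -0.3931  0.0576]
far finger xy [ 0.41  -0.337] ray pt [ 0.4063 -0.337   0.0531]
[210. 266.] 0.015 [ 0.3784 -0.4006  0.015 ]
[210. 266.] 0.03 [ 0.3741 -0.394   0.03  ]
[210. 266.] 0.04 [ 0.3712 -0.3896  0.04  ]
[210. 266.] 0.05 [ 0.3684 -0.3851  0.05  ]
[210. 266.] 0.06 [ 0.3655 -0.3807  0.06  ]
[345. 266.] 0.015 [ 0.4196 -0.3407  0.015 ]
[345. 266.] 0.03 [ 0.4118 -0.339   0.03  ]
[345. 266.] 0.04 [ 0.4067 -0.338   0.04  ]
[345. 266.] 0.05 [ 0.4015 -0.3369  0.05  ]
[345. 266.] 0.06 [ 0.3963 -0.3358  0.06  ]
[ 0.3908 -0.3651  0.0419]
[202. 268.] (176.5, 231) [ 0.3692 -0.3873  0.0528] 0.006
[202. 268.] (196.6, 213) [ 0.3841 -0.3782  0.0717] 0.045
[355. 268.] (176.5, 231) [ 0.3887 -0.3409  0.037 ] 0.0429
[355. 268.] (196.6, 213) [ 0.4056 -0.3335  0.0504] 0.0019
```

By vision from both cameras, the tips stand about z = 0.05 when the TCP reads 0.042. That makes them roughly 10 mm behind the TCP, not 25 mm ahead. I'll go by the pictures and descend another 30 mm, watching the force.

```bash
python3 -m pendant '[0, 0, 0.012, 0, 0.055, 0, 0, 0.022, 0, 0.055, 0, 0, 0.03, 0, 0.055, 0, 0, 0.03, 0, 0.055, 0, 0, 0.03, 0, 0.055]'; python3 - <<'E'
from h import *
o=bot.get_obs();print(o["wrist_force"].round(1),o["ee_pos"].round(4));s=bot.camera("side")[175:265,130:250];im=bot.camera("wrist")
cv2.imwrite("pics/p3.png",np.hstack([cv2.resize(im[130:390,140:430],(400,400)),cv2.resize(s,(400,400),interpolation=cv2.INTER_CUBIC)]))
E
```

```text
time: 7.47
ee_pos: [0.3898, -0.3642, 0.0096]
tcp_rot: [180.0, -0.1, 145.6]
wrist_force: [-0.1, -0.0, 0.4]
opening: 0.055
grasp_force: 0.0
[-0.1 -0.   0.4] [ 0.3898 -0.3642  0.0096]
```

View pics/p3.png

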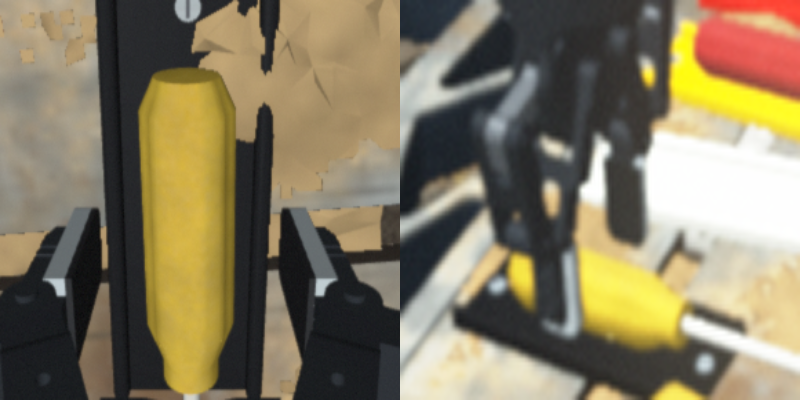

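Side half: the near fingertip at (565,333) now overlaps the side of the handle, at an estimated z of about 0.025, above the rails and with no contact force. I'll close now.

```bash
python3 -m pendant '[0, 0, 0.003, 0, 0.04, 0, 0, 0.003, 0, 0.03, 0, 0, 0.003, 0, 0.02, 0, 0, 0.003, 0, 0.015, 0, 0, 0.003, 0, 0.015]' 45; python3 -m pendant '[0, 0, 0, 0, 0.015, 0, 0, 0, 0, 0.015]'; python3 -m pendant '[0, 0, -0.01, 0, 0.015, 0, 0, -0.02, 0, 0.015, 0, 0, -0.02, 0, 0.015]'
```

```text
time: 7.98
ee_pos: [0.3903, -0.3647, 0.0076]
tcp_rot: [-180.0, 0.0, 145.6]
wrist_force: [-0.5, 0.2, 0.7]
opening: 0.028
grasp_force: 45.2
time: 8.15
ee_pos: [0.3903, -0.3647, 0.0076]
tcp_rot: [-180.0, 0.0, 145.6]
wrist_force: [0.1, -0.1, 2.5]
opening: 0.0279
grasp_force: 45.3
time: 8.4
ee_pos: [0.3911, -0.3655, 0.0302]
tcp_rot: [-180.0, 0.2, 145.6]
wrist_force: [0.7, -0.7, -0.5]
opening: 0.0279
grasp_force: 45.0
```

```bash
python3 -m pendant '[0, 0, -0.03, 0, 0.015, 0, 0, -0.05, 0, 0.015, 0, 0.036, -0.05, -4, 0.015, -0.001, 0.072, -0.05, -8.6, 0.015, -0.002, 0.108, -0.05, -8.6, 0.015]'; python3 -m pendant '[0, 0, 0, 0, 0.015, 0, 0, 0, 0, 0.015, 0, 0, 0, 0, 0.015]'|sed -n 5,6p;python3 g.py 0.453 -0.277 0.009 154.2
```

```text
time: 8.82
ee_pos: [0.4536, -0.2762, 0.0785]
tcp_rot: [-180.0, 0.1, 154.3]
wrist_force: [1.1, -0.9, -0.6]
opening: 0.0279
grasp_force: 44.9
opening: 0.028
grasp_force: 45.0
t 9.07 q6 -6 pos [ 0.453  -0.2768  0.0777] shift [-0.0001 -0.0002  0.0687] turn 0.0 open 0.0280 grip 45 F [-0.2 -0.6 -0.8]
```

Now I'll lower it into the white tray and release, opening only to about 55 mm.

```bash
python3 -m pendant '[0, 0, 0.03, 0, 0.015, 0, 0, 0.055, 0, 0.015, 0, 0, 0.064, 0, 0.015, 0, 0, 0.067, 0, 0.015, 0, 0, 0.069, 0, 0.015]'; python3 -m pendant '[0, 0, 0, 0, 0.015, 0, 0, 0, 0, 0.04, 0, 0, 0, 0, 0.055, 0, 0, 0, 0, 0.055, 0, 0, 0, 0, 0.055]'; python3 -m pendant '[0, 0, -0.04, 0, 0.055, 0, 0, -0.075, 0, 0.055, 0, 0, -0.075, 0, 0.055]'|sed -n 1,2p
python3 g.py 0.5305 -0.111 0.08 149.5
```

```text
time: 9.48
ee_pos: [0.4525, -0.2773, 0.0087]
tcp_rot: [-180.0, -0.0, 154.1]
wrist_force: [-0.2, -0.2, -0.5]
opening: 0.0278
grasp_force: 45.0
time: 9.9
ee_pos: [0.4533, -0.2769, 0.0092]
tcp_rot: [-180.0, 0.1, 154.2]
wrist_force: [0.0, -0.5, 0.0]
opening: 0.055
grasp_force: 0.0
time: 10.15
ee_pos: [0.4555, -0.2781, 0.0907]
t 10.15 q6 -6 pos [ 0.4555 -0.2781  0.0907] shift [0.0053 0.1831 0.0105] turn 4.7 open 0.0552 grip 0 F [ 0.9 -0.6  0.1]
```

```bash
python3 -m pendant '[0, 0.037, 0, 2, 0.055, 0.001, 0.074, 0, 4.7, 0.055, 0.002, 0.111, 0, 4.7, 0.055, 0.003, 0.147, 0, 4.7, 0.055, 0.003, 0.183, 0, 4.7, 0.055]'>/dev/null; python3 -m pendant '[0, 0, 0, 0, 0.055, 0, 0, 0, 0, 0.055]'>/dev/null;python3 g.py 0.5305 -0.111 0.0076 149.5
python3 - <<'E'
from m import *
i=bot.camera_info("wrist");im=bot.camera("wrist")
def px(P):
    c=np.linalg.inv(i["extrinsics"])@np.r_[P,1];u=i["mtx"]@c[:3];return u[:2]/u[2]
def fit(n,f,c,z,rad):
    u,v=px([*c,z]);k=rad
    cc,R=blob(im,f,[int(max(0,t)) for t in(u-k,v-k,u+k,v+k)]);p=cv2.convexHull(cc)[:,0].astype(float)
    wp=np.float32([plane(i,x,z)[:2]*1000 for x in p]);r=cv2.minAreaRect(wp);e=np.array(ends(r));e=e[np.argsort(-e[:,0])];print(n,np.round(r[0],1),np.round(r[1],1),"yaw",np.degrees(np.arctan2(*(e[1]-e[0])[::-1])).round(1))
fit("black",lambda h,s,v:(v<95)&(s<140),(.5305,-.111),.019,75)
fit("red",lambda h,s,v:((h<10)|(h>165))&(s>80)&(s<215)&(v<200),(.4975,-.2005),.019,75)
fit("amber",yelh,(.453,-.277),.019,70)
E
```

```text
t 10.73 q6 19 pos [ 0.5306 -0.109   0.0836] shift [-0.0009 -0.0018  0.076 ] turn 0.2 open 0.0554 grip 0 F [-0.3 -0.1 -0.3]
black [ 532.  -111.9] [27.8 98.6] yaw 149.5
red [ 499.  -201.7] [ 30.2 101. ] yaw 146.5
amber [ 472.6 -276.9] [16.7 73.8] yaw 136.9
```

```bash
python3 -m pendant '[-0.002, -0.002, 0.03, 0, 0.055, -0.002, -0.002, 0.055, 0, 0.055, -0.002, -0.002, 0.07, 0, 0.055, -0.002, -0.002, 0.076, 0, 0.055, -0.002, -0.002, 0.076, 0, 0.055]'|sed -n 2,5p; python3 -m pendant '[0, 0, 0, 0, 0.04, 0, 0, 0, 0, 0.02, 0, 0, 0, 0, 0.015, 0, 0, 0, 0, 0.015, 0, 0, 0, 0, 0.015]' 45;python3 -m pendant '[0, 0, -0.02, 0, 0.015, 0, 0, -0.05, 0, 0.015, 0, 0, -0.075, 0, 0.015, 0, 0, -0.085, 0, 0.015, 0, 0, -0.085, 0, 0.015]'; python3 g.py 0.389 -0.3645 0.09 145.9
```

```text
ee_pos: [0.5294, -0.1143, 0.0062]
tcp_rot: [-179.9, -0.1, 149.4]
wrist_force: [-0.2, -0.1, 0.7]
opening: 0.0548
time: 11.62
ee_pos: [0.5317, -0.1138, 0.0092]
tcp_rot: [180.0, 0.2, 149.5]
wrist_force: [-1.3, -1.8, 7.1]
opening: 0.0278
grasp_force: 45.5
time: 12.03
ee_pos: [0.5322, -0.1137, 0.0955]
tcp_rot: [179.9, 0.3, 149.5]
wrist_force: [1.4, 0.6, -0.7]
opening: 0.0278
grasp_force: 44.7
t 12.03 q6 18 pos [ 0.5322 -0.1137  0.0955] shift [-0.004  -0.2888  0.0051] turn 3.6 open 0.0278 grip 45 F [ 1.4  0.6 -0.7]
```

```bash
python3 -m pendant '[0, -0.037, 0, 2, 0.015, 0, -0.074, 0, 3.6, 0.015, -0.001, -0.111, 0, 3.6, 0.015, -0.002, -0.148, 0, 3.6, 0.015, -0.003, -0.185, 0, 3.6, 0.015]'>/dev/null; python3 -m pendant '[0, -0.037, 0, 0, 0.015, 0, -0.074, 0, 0, 0.015, 0, -0.104, 0, 0, 0.015, 0, -0.104, 0, 0, 0.015, 0, -0.104, 0, 0, 0.015]'|sed -n 5,6p; python3 g.py 0.389 -0.3645 0.009 145.9
```

```text
opening: 0.0277
grasp_force: 44.8
t 12.87 q6 -9 pos [ 0.3795 -0.361   0.0908] shift [-0.01    0.0024  0.0818] turn -0.2 open 0.0277 grip 45 F [-0.4  0.7 -0.8]
```

```bash
python3 -m pendant '[-0.01, 0.002, 0.02, 0, 0.015, -0.01, 0.002, 0.05, 0, 0.015, -0.01, 0.002, 0.07, 0, 0.015, -0.01, 0.002, 0.078, 0, 0.015, -0.01, 0.002, 0.081, 0, 0.015]';python3 -m pendant '[0, 0, 0, 0, 0.015, 0, 0, 0, 0, 0.04, 0, 0, 0, 0, 0.055, 0, 0, 0, 0, 0.055, 0, 0, 0, 0, 0.055]'; python3 -m pendant '[0, 0, -0.04, 0, 0.055, 0, 0, -0.08, 0, 0.055, 0, 0, -0.08, 0, 0.055, 0, 0, -0.08, 0, 0.055]'|sed -n 1,2p
python3 g.py 0.498 -0.201 0.09 146.5
```

```text
time: 13.28
ee_pos: [0.3898, -0.3624, 0.0094]
tcp_rot: [180.0, -0.2, 146.0]
wrist_force: [-0.3, 1.3, 1.8]
opening: 0.0278
grasp_force: 45.1
time: 13.7
ee_pos: [0.3908, -0.3647, 0.0124]
tcp_rot: [-180.0, 0.1, 145.9]
wrist_force: [0.8, 0.4, 0.3]
opening: 0.055
grasp_force: 0.0
time: 14.03
ee_pos: [0.3915, -0.3656, 0.0947]
t 14.03 q6 -9 pos [ 0.3915 -0.3656  0.0947] shift [0.0043 0.196  0.0045] turn -0.6 open 0.0552 grip 0 F [-0.1  0.5 -0.6]
```

```bash
python3 -m pendant '[0, 0.04, 0, 0, 0.055, 0.001, 0.08, 0, 0, 0.055, 0.002, 0.12, 0, -0.6, 0.055, 0.003, 0.16, 0, -0.6, 0.055, 0.004, 0.196, 0, -0.6, 0.055]'>/dev/null; python3 -m pendant '[0, 0, 0, 0, 0.055, 0, 0, 0, 0, 0.055, 0, 0, 0, 0, 0.055]'>/dev/null;python3 g.py 0.498 -0.201 0.0076 146.5
cat > f.py <<'E'
from m import *
i=bot.camera_info("wrist");im=bot.camera("wrist");cv2.imwrite("pics/last.png",im)
def px(P):
    c=np.linalg.inv(i["extrinsics"])@np.r_[P,1];u=i["mtx"]@c[:3];return u[:2]/u[2]
def fit(n,f,c,z=.019,rad=70):
    u,v=px([*c,z]);k=rad
    if not(40<u<520 and 30<v<260):print(n,"px",np.round([u,v]))
    try:
        cc,R=blob(im,f,[int(max(0,t)) for t in(u-k,v-k,u+k,v+k)]);p=cv2.convexHull(cc)[:,0].astype(float)
        wp=np.float32([plane(i,x,z)[:2]*1000 for x in p]);r=cv2.minAreaRect(wp);e=np.array(ends(r));e=e[np.argsort(-e[:,0])];print(n,np.round(r[0],1),np.round(r[1],1),"yaw",np.degrees(np.arctan2(*(e[1]-e[0])[::-1])).round(1))
    except Exception as x:print(n,x)
RH=lambda h,s,v:((h<10)|(h>165))&(s>80)&(s<215)&(v<200)
BH=lambda h,s,v:(v<95)&(s<140)
E
python3 - <<'E'
from f import *
fit("red",RH,(.498,-.201));fit("amber",yelh,(.453,-.277))
E
```

```text
t 14.70 q6 12 pos [ 0.4966 -0.1998  0.0908] shift [-0.002  -0.0002  0.0832] turn 0.0 open 0.0553 grip 0 F [-0.  -0.1  0.9]
red [ 500.  -202.1] [27.8 96.1] yaw 146.7
amber [ 455.2 -278.9] [28.9 97.1] yaw 155.1
```

```bash
python3 -m pendant '[-0.003, 0, 0.03, 0, 0.055, -0.003, 0, 0.055, 0, 0.055, -0.003, 0, 0.075, 0, 0.055, -0.003, 0, 0.083, 0, 0.055, -0.003, 0, 0.083, 0, 0.055]'|sed -n 2,5p; python3 -m pendant '[0, 0, 0, 0, 0.04, 0, 0, 0, 0, 0.02, 0, 0, 0, 0, 0.015, 0, 0, 0, 0, 0.015, 0, 0, 0, 0, 0.015]' 45;python3 -m pendant '[0, 0, -0.02, 0, 0.015, 0, 0, -0.05, 0, 0.015, 0, 0, -0.075, 0, 0.015, 0, 0, -0.075, 0, 0.015, 0, 0, -0.075, 0, 0.015]'|sed -n 5,6p; python3 g.py 0.5387 -0.1137 0.09 150
```

```text
ee_pos: [0.4976, -0.202, 0.0064]
tcp_rot: [-180.0, -0.2, 146.4]
wrist_force: [-1.1, 0.0, 0.0]
opening: 0.0553
time: 15.58
ee_pos: [0.5004, -0.2021, 0.0103]
tcp_rot: [180.0, 0.2, 146.5]
wrist_force: [-0.7, -1.0, 7.6]
opening: 0.0278
grasp_force: 45.3
opening: 0.028
grasp_force: 44.6
t 16.00 q6 12 pos [ 0.5006 -0.2019  0.0855] shift [ 0.0169  0.0946 -0.0045] turn -3.5 open 0.0280 grip 45 F [-0.5  0.2 -0.7]
```

```bash
python3 -m pendant '[0.006, 0.035, 0, -2, 0.015, 0.012, 0.07, 0, -3.5, 0.015, 0.017, 0.0945, 0, -3.5, 0.015, 0.017, 0.0945, 0, -3.5, 0.015, 0.017, 0.0945, 0, -3.5, 0.015]'|sed -n 5,6p;python3 g.py 0.5387 -0.1137 0.009 150
```

```text
opening: 0.028
grasp_force: 44.7
t 16.42 q6 18 pos [ 0.5373 -0.1121  0.0823] shift [-0.0022 -0.0007  0.0733] turn 0.1 open 0.0280 grip 45 F [ 0.3 -0.5 -0.2]
```

```bash
python3 -m pendant '[-0.002, 0, 0.03, 0, 0.015, -0.002, 0, 0.055, 0, 0.015, -0.002, 0, 0.068, 0, 0.015, -0.002, 0, 0.071, 0, 0.015, -0.002, 0, 0.073, 0, 0.015]'; python3 -m pendant '[0, 0, 0.001, 0, 0.015, 0, 0, 0.001, 0, 0.04, 0, 0, 0.001, 0, 0.055, 0, 0, 0.001, 0, 0.055, 0, 0, 0.001, 0, 0.055]'; python3 -m pendant '[0, 0, -0.04, 0, 0.055, 0, 0, -0.08, 0, 0.055, 0, 0, -0.08, 0, 0.055]'|sed -n 1,2p
python3 g.py 0.455 -0.2785 0.09 154.8
```

```text
time: 16.83
ee_pos: [0.5377, -0.1149, 0.0098]
tcp_rot: [-180.0, -0.1, 149.9]
wrist_force: [-11.0, 2.8, 19.9]
opening: 0.028
grasp_force: 47.7
time: 17.25
ee_pos: [0.5391, -0.1147, 0.0093]
tcp_rot: [-180.0, -0.0, 149.9]
wrist_force: [-0.7, -0.4, -0.5]
opening: 0.0548
grasp_force: 0.0
time: 17.5
ee_pos: [0.5421, -0.1151, 0.0971]
t 17.50 q6 18 pos [ 0.5421 -0.1151  0.0971] shift [-0.0063 -0.1851  0.0067] turn -4.8 open 0.0553 grip 0 F [0.7 0.1 0.1]
```

```bash
python3 - <<'E'
from f import *
fit("red",RH,(.5387,-.1137));fit("red tray",lambda h,s,v:redt(h,s,v)|RH(h,s,v),(.5387,-.1137),.008,110)
E
python3 -m pendant '[-0.001, -0.037, 0, -2, 0.055, -0.002, -0.074, 0, -4.8, 0.055, -0.004, -0.111, 0, -4.8, 0.055, -0.005, -0.148, 0, -4.8, 0.055, -0.006, -0.185, 0, -4.8, 0.055]'>/dev/null; python3 -m pendant '[0, 0, 0, 0, 0.055, 0, 0, 0, 0, 0.055, 0, 0, 0, 0, 0.055]'>/dev/null
python3 - <<'E'
from f import *
fit("amber",yelh,(.455,-.2785))
E
python3 g.py 0.455 -0.2785 0.009 154.8
```

```text
red [ 538.9 -115.3] [29. 94.] yaw 149.7
red tray [ 537.1 -114.2] [ 56.1 139.7] yaw 150.1
amber [ 457.1 -278.8] [27.5 96. ] yaw 155.7
t 18.27 q6 -6 pos [ 0.452  -0.2769  0.089 ] shift [-0.0035 -0.0002  0.08  ] turn -0.0 open 0.0548 grip 0 F [ 0.4 -0.1 -0.3]
```

```bash
python3 -m pendant '[-0.004, 0, 0.03, -0.5, 0.055, -0.004, 0, 0.055, -0.5, 0.055, -0.004, 0, 0.073, -0.5, 0.055, -0.004, 0, 0.08, -0.5, 0.055, -0.004, 0, 0.08, -0.5, 0.055]'|sed -n 2,5p; python3 -m pendant '[0, 0, 0, 0, 0.04, 0, 0, 0, 0, 0.02, 0, 0, 0, 0, 0.015, 0, 0, 0, 0, 0.015, 0, 0, 0, 0, 0.015]' 45;python3 -m pendant '[0, 0, -0.02, 0, 0.015, 0, 0, -0.05, 0, 0.015, 0, 0, -0.075, 0, 0.015, 0, 0, -0.075, 0, 0.015, 0, 0, -0.075, 0, 0.015]'|sed -n 5,6p; python3 g.py 0.4945 -0.196 0.09 145.1
```

```text
ee_pos: [0.455, -0.2776, 0.0077]
tcp_rot: [180.0, -0.2, 155.4]
wrist_force: [0.3, 0.3, -1.0]
opening: 0.055
time: 19.1
ee_pos: [0.4565, -0.2796, 0.0112]
tcp_rot: [180.0, 0.2, 155.3]
wrist_force: [-0.3, 1.0, 6.9]
opening: 0.028
grasp_force: 45.2
opening: 0.0278
grasp_force: 44.6
t 19.52 q6 -7 pos [ 0.4564 -0.2798  0.0863] shift [ 0.0004  0.0921 -0.0037] turn 10.2 open 0.0278 grip 45 F [-0.1 -0.5 -1.2]
```

```bash
python3 -m pendant '[0, 0.035, 0, 6, 0.015, 0, 0.07, 0, 10.2, 0.015, 0, 0.092, 0, 10.2, 0.015, 0, 0.092, 0, 10.2, 0.015, 0, 0.092, 0, 10.2, 0.015]'|sed -n 5,6p;python3 g.py 0.4945 -0.196 0.0105 145.1
```

```text
opening: 0.0277
grasp_force: 44.7
t 19.93 q6 13 pos [ 0.4937 -0.1946  0.0833] shift [-0.0016 -0.0007  0.0728] turn 0.1 open 0.0277 grip 45 F [-0.3 -0.2 -0.2]
```

```bash
python3 -m pendant '[-0.001, -0.001, 0.03, 0, 0.015, -0.001, -0.001, 0.055, 0, 0.015, -0.001, -0.001, 0.066, 0, 0.015, -0.001, -0.001, 0.069, 0, 0.015, -0.001, -0.001, 0.071, 0, 0.015]'; python3 -m pendant '[0, 0, 0.001, 0, 0.015, 0, 0, 0.001, 0, 0.04, 0, 0, 0.001, 0, 0.055, 0, 0, 0.001, 0, 0.055, 0, 0, 0.001, 0, 0.055]'; python3 -m pendant '[0, 0, -0.04, 0, 0.055, 0, 0, -0.08, 0, 0.055, 0, 0, -0.12, 0, 0.055, 0, 0, -0.16, 0, 0.055, 0, 0, -0.18, 0, 0.055]'|sed -n 1,2p
python3 -m pendant '[0, 0.02, 0, 0, 0.055, 0, 0, 0, 0, 0.055, 0, 0, 0, 0, 0.055, 0, 0, 0, 0, 0.055]' |sed -n 1,3p
python3 - <<'E'
from f import *
fit("red",RH,(.5387,-.1137),rad=55);fit("amber",yelh,(.4945,-.196),rad=45);fit("black",BH,(.389,-.3645),rad=55)
fit("yel tray",lambda h,s,v:yelt(h,s,v)|yelh(h,s,v),(.4945,-.196),.008,75)
cv2.imwrite("pics/fin.png",im)
E
```

```text
time: 20.35
ee_pos: [0.4936, -0.1974, 0.0131]
tcp_rot: [-180.0, -0.1, 145.0]
wrist_force: [-0.4, 0.2, -0.6]
opening: 0.0277
grasp_force: 44.7
time: 20.77
ee_pos: [0.4946, -0.1972, 0.0132]
tcp_rot: [180.0, 0.1, 145.1]
wrist_force: [-0.6, -0.2, 0.3]
opening: 0.0552
grasp_force: 0.0
time: 21.18
ee_pos: [0.4951, -0.1973, 0.1981]
time: 21.52
ee_pos: [0.4941, -0.1972, 0.1928]
tcp_rot: [180.0, 0.0, 145.0]
red [ 536.5 -114.1] [30.1 96.4] yaw 150.5
amber [ 493.8 -197.4] [54.  83.6] yaw 145.1
black [ 394.8 -358.3] [ 57.7 104.5] yaw 145.3
yel tray [ 493.5 -197.3] [ 56.  136.8] yaw 145.0
```

View pics/fin.png

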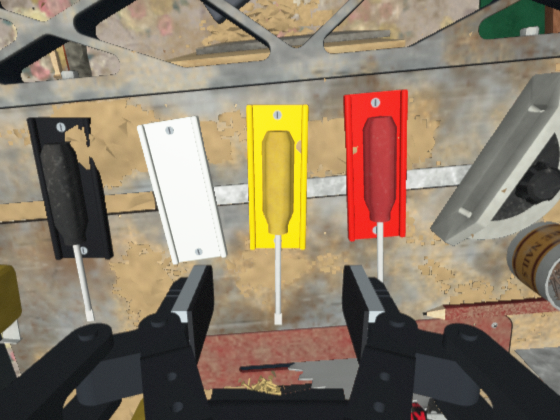

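The final wrist view shows the yellow handle at (278,183) in the yellow tray, the red handle at (380,167) in the red tray, and the white tray empty. The black handle at (65,192) is in the black tray but at the oblique edge of the view. I'll check that one from straight above.

```bash
python3 -m pendant '[0, -0.04, 0, 0, 0.055, -0.001, -0.08, 0, 0, 0.055, -0.002, -0.12, 0, 0, 0.055, -0.003, -0.16, 0, 0, 0.055, -0.004, -0.198, 0, 0, 0.055]'>/dev/null; python3 -m pendant '[0, 0, 0, 0, 0.055, 0, 0, 0, 0, 0.055, 0, 0, 0, 0, 0.055]'|sed -n 1,3p
python3 - <<'E'
from f import *
def q(x,y):return px([x,y,.008]).round(0)
print(q(.389,-.3645),px([.389,-.3645,.019]).round(0))
u,v=px([.389,-.3645,.012]).astype(int);x0,y0=max(0,u-100),max(0,v-100);print("crop",x0,y0)
c=im[y0:y0+150,x0:x0+200];c=cv2.convertScaleAbs(c,alpha=2,beta=20)
cv2.imwrite("pics/blk.png",cv2.resize(c,(800,600),interpolation=cv2.INTER_CUBIC))
import pickle;pickle.dump(i,open("wb.pkl","wb"))
E
```

```text
time: 22.23
ee_pos: [0.3842, -0.3614, 0.1923]
tcp_rot: [180.0, -0.0, 145.0]
[278. 189.] [278. 192.]
crop 177 89
```

View pics/blk.png

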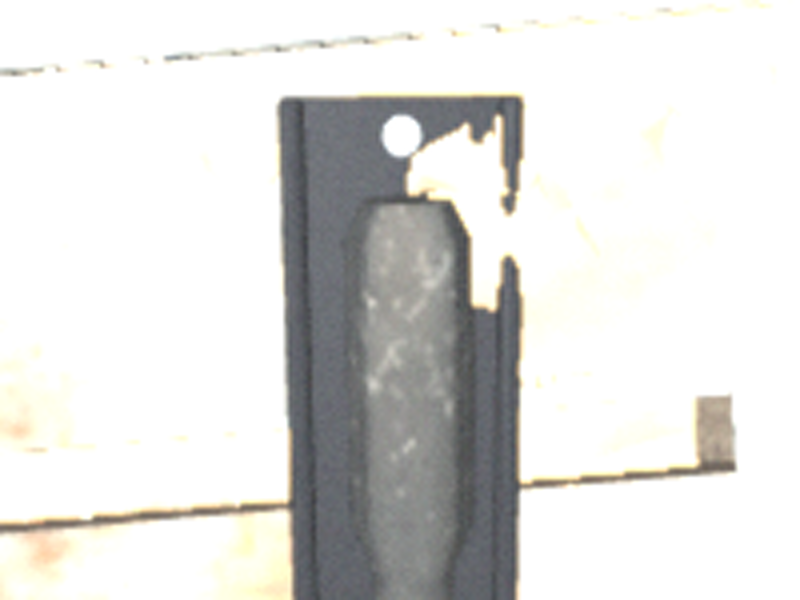

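The black handle lies straight between the black tray's rails (handle centre about column 412, rails 285–520), and its end is about 22 mm inside the tray end, so it is centred. The arm is clear of everything, so I'll hand in.

```bash
python3 -c "
from workcell import bot
print(bot.job_done())"
```

```text
the job is handed in; nothing more can be done
None
```

I moved the red, yellow and black screwdrivers into the trays of their own handle colour and handed the job in at about 22 s; the last wrist views showed all three between the rails with handle ends towards the robot, though no verdict was returned.

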